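Close the pocket organiser and stand the glue stick in its window

TASK

Put the round cover on the organiser, over both its shaft and its index pin and fully down on the rim, turned so that its large window is over the empty pocket (the one with only a rubber pad in it). Then stand the glue stick, cap up, through the window down onto the floor of that pocket. The two coin rolls stay in their pockets under the cover, and the other things on the counter stay where they are.

Things in the scene. Friction and masses are not known exactly. Their poses are not given: they have to be found in the camera images.
- organiser: Grey drum 132 mm across, fixed, flat rim 58 mm above the counter. Origin: centre of its underside. Its +x half is solid (yaw within 20 deg of 0); the other half has three open pockets about 40 mm wide, floor 4 mm up, centred 42 mm from the axis in directions 120, 180, 240 deg (counter-clockwise from above) from its +x. Two hold coin rolls, one only a rubber pad
- shaft_top (a point): Centre of the top of the organiser's upright steel shaft, which stands on the drum's axis: 14 mm thick, top 93 mm above the counter, conical over the last 7 mm
- pin_top (a point): Centre of the top of the organiser's upright steel index pin, which stands on the rim 50 mm from the axis along the organiser's +x: 8 mm thick, top 79 mm above the counter, conical over the last 6 mm
- pad: Black rubber disc, 30 mm across, 3 mm thick, fixed to the floor of the one empty pocket, exactly at the pocket's centre. Origin: centre of its underside
- coin_roll_a: Coin roll standing in a pocket, 26 mm across, 50 mm tall, wholly below the rim. Origin: centre of its underside
- coin_roll_b: Coin roll standing in another pocket, 26 mm across, 50 mm tall, wholly below the rim. Origin: centre of its underside
- cover: Loose cover, lying handle up: brown wooden disc 132 mm across, 5 mm thick, 0.18 kg. Origin: centre of its underside, z up. Black handle bar on its middle: 26 mm wide along its x, 50 mm long along its y, 5 to 37 mm above the underside, with an 18 mm bore for the shaft through bar and disc. Starts with yaw within 30 deg of 0. Seated, its underside is 58 mm up, the shaft ending 2 mm below the bar's top
- window (a point): Centre of the cover's one large round window, 34 mm across, 42 mm from the cover's axis along its -x; the point is at the underside
- index_hole (a point): Middle one of the cover's three round 12 mm holes for the pin, at the underside: 50 mm from the axis along the cover's +x; the others lie at +60 and -60 deg from it. So the cover seats turned 0, +60 or -60 deg from the organiser, and each puts the window over one pocket
- glue_stick: Glue stick standing on the counter, cap up: white tube with a green cap, 26 mm across, 86 mm tall, 30 g, at least 50 mm in front of the wooden tray. Origin: centre of its underside, z towards the cap. On the pad in the pocket its top stands 30 mm above the top of the seated cover
- eraser: Bystander: eraser in a card sleeve, 20x44x12 mm. Origin: centre of its underside
- binder_clip: Bystander: black binder clip standing, 33x41x58 mm. Origin: centre of its underside
- stapler: Bystander: dark blue desk stapler, 36x142x53 mm. Origin: centre of its underside
- calculator: Bystander: desk calculator, 147x103x19 mm. Origin: centre of its underside
- desk_bell: Bystander: counter bell with a white dome, 80 mm across, 52 mm tall. Origin: centre of its underside
Things that resemble listed ones, but are neither listed nor needed, are in the scene too. What is shaped like the organiser but blue is not meant.

How it is judged:
By the outcome, as a careful person would: the job done as asked, in the order asked, and still so for the second after the job is handed in, with the robot touching nothing.
It also fails if it takes over 62 s, if anything falls off the work surface, if the arm or the gripper's body presses on something with over 40 N, if the wrist force passes 120 N, or if a joint passes its speed limit or range.

ROBOT

A 6-joint arm with a two-finger parallel gripper is mounted at the origin on a cart in front of the work surface, level with it; the furniture and walls round the work are solid. World frame = base frame: x ahead of the robot, y to its left, z up, the work surface at z = 0. Lengths are in m, angles in rad, forces in N, time in s.
With the tool pointing down it reaches from about 0.275 to 0.825 m from the base axis. Payload 4.9 kg.
Tool frame: the origin (TCP) lies at the very end of the fingers, on their centre line; the grasp point (between the pads) lies 19 mm behind it (env.grasp_offset is the distance from the TCP to the grasp point, in m); z points along the fingers, y is the line along which they close (so a half turn about z gives the same grasp; the last joint's range is limited). The gripper opens to 85 mm and grips with 20 to 120 N. Pads are 22 mm wide; open, the fingers measure 114 mm over their backs; the gripper's body (76 mm by 85 mm) begins 54 mm behind the grasp point. The pads swing forward as they close: fully open they stand 13 mm farther back than shut.
Start: joints at [-1.275, 0.326, -0.193, 1.052, 0, 1.437], TCP at [0.229, -0.5, 0.231] pointing down, gripper open.
Joint ranges: [-2.65, 2.65], [-0.97, 1.79], [-1.3, 1.35], [-1.93, 2.1], [-1.47, 1.37], [-3.14, 3.14]. Speed limits (rad/s): [2.57, 2.57, 3.14, 3.14, 3.14, 3.14].

INTERFACE

Orientations are given as a unit quaternion [w, x, y, z].
In Python, from rig import env, viewer, ticket gives the robot as it stands.
- The arm moves only by the tool send_rows, never from a script. Its argument "plan" is a list of rows, each a list of 2 entries, a list of its own where there are three numbers: the shift along the tool's x, y, z in units of 0.08 m (1.0 is 0.08 m), then the turn, a rotation vector about the tool's x, y, z in units of 180 degrees (1.0 is 180 degrees). A call has 1 to 20 rows; each row is the pose to reach, as a shift and turn from the pose commanded when the call began, along the tool's axes at that moment, turning the shorter way round; what a row does not reach only later rows make up. A row lasts 1/8 s, in which the tool goes at most 62.5 mm and 10.7 degrees, less where a joint would pass 70% of its speed; a pose out of reach is approached as far as the arm can. A call with a number of a shift or a turn outside -1 to 1 is refused whole. A call with a gripper value outside its range is refused whole. "grip" is the opening, from 0 (shut) to 1 (fully open), set as the call begins (left out, the last holds). The fingers move at their own pace and stop on an object; the grip force is fixed at half the most. Time passes only in rows, so rows that repeat a pose let the fingers close. It gives the time, the measured TCP pose, the force, the opening and the grip force at its end, in the units of the state.
- env.state(): the state, without advancing time (a new reading comes with each control period).
- viewer.read_camera(name): name is "side" or "top"; returns the picture (420x560x3 uint8, blue, green, red); there is no depth.
- viewer.camera_model(name): a dict with "fx", "fy", "cx", "cy" (pixels), "dist_coeffs" ([k1, k2, p1, p2, k3] as OpenCV has them; the pictures are not rectified), "rvec" (rotation vector, rad) and "tvec" (3), from world to camera coordinates, as OpenCV has them. Camera axes: x right, y down, z forward; pixel columns grow to the right and rows downward; lengths in m; the calibration is good to about 2 mm. A picture is of the moment at which its call begins. camera_model takes no time and is no camera call.
- ticket.sign_off(): hands the job in; it is judged then, once.
The state is a dict: "time": time; "joint_positions": joint angles; "qd": joint speeds; "effort": joint torques, N m; "position": TCP position; "eef_rot": TCP orientation; "contact_force": force on the tool from outside, world axes, zero at the start; "torque": the same for the moment, N m; "grip_width": finger opening in m; "grip_force": force on a finger pad.
Only numpy, scipy, OpenCV 4.12 (cv2) and the standard library are available. Lean on these libraries where they do the work, as an engineer would, in place of code of your own. Each camera call takes 0.05 s, during which the arm holds its last target. There are 200 camera calls.

## Working session

There is one attempt and no reset: what is moved stays moved. The work goes in short steps, Python scripts to look and compute and a tool call to move; the robot and the scene stay as the last step left them, time stands still between calls to the robot, and variables do not carry over. Pictures are saved under pics/ and viewed, at most 10 in all, crops included, and the job is handed in when it is done.

Besides the shell and the picture viewer there is one more tool, called after "Request:" as name(argument=value, ...), one argument or row to a line, values as JSON. send_rows: Moves the arm, as the interface text tells. Shifts and turns lie within -1 to 1; 1 stands for 0.08 m of shift or 180 degrees of turn. Its arguments: {"type":"object","properties":{"plan":{"type":"array"},"grip":{"type":"number"}},"required":["plan"]}

```bash
ls; mkdir -p pics; python3 - <<'E'
from rig import env, viewer
import cv2
for n in("top","side"):
    cv2.imwrite(f"pics/{n}0.png",viewer.read_camera(n)); print(viewer.camera_model(n))
s=env.state();print(s["position"],s["eef_rot"],s["time"])
E
```

```text
pics
{'fx': 466.90710635486306, 'fy': 466.90710635486306, 'cx': 281.57906455752203, 'cy': 209.86195918301516, 'dist_coeffs': array([-0.02999539,  0.        ,  0.        ,  0.        ,  0.        ]), 'rvec': array([ 2.37684771, -1.54899577,  0.28536395]), 'tvec': array([-0.35620307,  0.45371429,  1.81619813])}
{'fx': 447.7821254243445, 'fy': 447.7821254243445, 'cx': 274.2384837171245, 'cy': 211.6005234540214, 'dist_coeffs': array([0.02957006, 0.        , 0.        , 0.        , 0.        ]), 'rvec': array([ 2.24679021, -0.26126393,  0.10426233]), 'tvec': array([-0.55083752,  0.05082766,  1.59242598])}
[ 0.22903581 -0.49947378  0.23059132] [-7.68410471e-04  9.77000771e-01  2.13234377e-01 -6.11351791e-05] 0.1
```

View pics/top0.png

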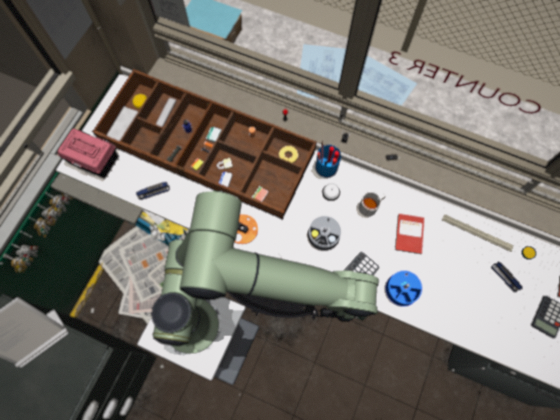

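View pics/side0.png

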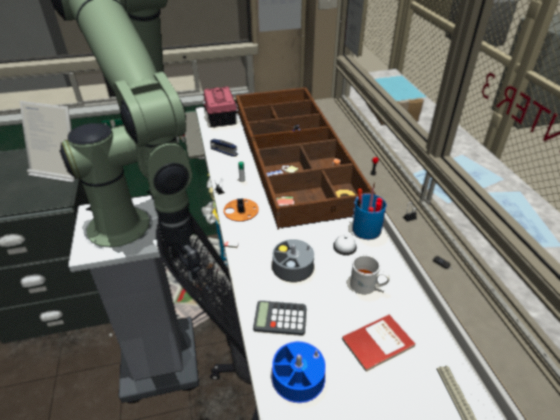

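The side view shows the grey organiser at (293,260), the blue lookalike at (299,370), the orange cover at (241,209), the glue stick candidate at (241,170) and the stapler at (224,147). In the top view the organiser is at (324,233). The cover at (245,229) is partly hidden by the arm.

```bash
cat > h.py <<'E'
import numpy as np, cv2
from rig import env, viewer
def cam(n):
    m=viewer.camera_model(n); K=np.array([[m["fx"],0,m["cx"]],[0,m["fy"],m["cy"]],[0,0,1]])
    return K,m["dist_coeffs"],np.array(m["rvec"]),np.array(m["tvec"])
def proj(n,P):
    K,d,r,t=cam(n); return cv2.projectPoints(np.array(P,float).reshape(-1,1,3),r,t,K,d)[0].reshape(-1,2)
def ray(n,uv):
    K,d,r,t=cam(n); u=cv2.undistortPoints(np.array(uv,float).reshape(-1,1,2),K,d).reshape(-1,2)
    R=cv2.Rodrigues(r)[0]; return -R.T@t, np.c_[u,np.ones(len(u))]@R
def at_z(n,uv,z):
    c,d=ray(n,uv); return c+d*((z-c[2])/d[:,2])[:,None]
def crop(img,c,w,h,s): # c centre px
    x,y=int(c[0]-w/2),int(c[1]-h/2); return cv2.resize(img[y:y+h,x:x+w],None,fx=s,fy=s,interpolation=cv2.INTER_CUBIC)
E
python3 - <<'E'
from h import *
print("org",at_z("top",[[324,232]],.058),at_z("side",[[293,253]],.058))
print("cover",at_z("top",[[246,229]],.005),at_z("side",[[241,210]],.005))
print("glue",at_z("side",[[241,180]],0),"stap",at_z("side",[[224,152]],0),at_z("top",[[153,190]],0.02))
t=cv2.imread("pics/top0.png");s=cv2.imread("pics/side0.png")
a=np.hstack([crop(s,(293,258),66,50,6),crop(s,(241,195),66,50,6)])
b=np.hstack([crop(t,(324,232),66,50,6),crop(t,(246,229),66,50,6)])
cv2.imwrite("pics/c1.png",np.vstack([a,b]))
E
```

```text
org [[ 0.54927741 -0.33502197  0.058     ]] [[ 0.54933869 -0.33422091  0.058     ]]
cover [[ 0.44694446 -0.0302001   0.005     ]] [[ 0.43505419 -0.02170324  0.005     ]]
glue [[0.46765917 0.1725594  0.        ]] stap [[0.43062235 0.39911678 0.        ]] [[0.44014879 0.40502897 0.02      ]]
```

View pics/c1.png

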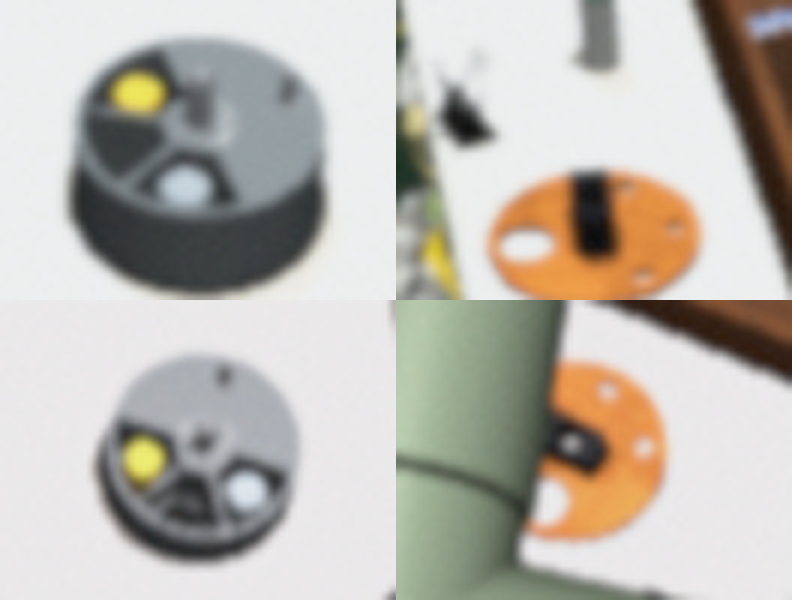

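Zoomed in, the organiser has a yellow and a white coin roll either side of a dark empty pocket. The empty pocket is the middle one (180°), opposite the pin, so the cover should go on at the organiser's own yaw. The pin top is at about side (308,247) and top (328,219.5). The cover's window is at about side (220,211).

```bash
cat >> h.py <<'E'
def tri(us,ut):
    c1,d1=ray("side",[us]);c2,d2=ray("top",[ut]);d1=d1[0]/np.linalg.norm(d1);d2=d2[0]/np.linalg.norm(d2)
    A=np.c_[d1,-d2];k=np.linalg.lstsq(A,c2-c1,rcond=None)[0];p,q=c1+k[0]*d1,c2+k[1]*d2
    return (p+q)/2,np.linalg.norm(p-q)
from scipy.optimize import least_squares
def circ(P,r=None):
    f=lambda v:np.hypot(P[:,0]-v[0],P[:,1]-v[1])-(r or v[2])
    s=least_squares(f,[*P[:,:2].mean(0),r or .06],loss="soft_l1",f_scale=.001);return s.x,np.sqrt(np.mean(s.fun**2))
E
python3 - <<'E'
from h import *
print("pin",tri((308,246.7),(328.3,219.5)),"shaft",tri((292.8,244.7),(324.8,229.8)))
side=cv2.imread("pics/side0.png");top=cv2.imread("pics/top0.png")
hsv=cv2.cvtColor(side,cv2.COLOR_BGR2HSV)
m=cv2.inRange(hsv,(5,120,120),(20,255,255));m[:195]=0;m[225:]=0;m[:,:205]=0;m[:,268:]=0
cs,h=cv2.findContours(m,cv2.RETR_CCOMP,cv2.CHAIN_APPROX_NONE)
for c,hh in zip(cs,h[0]):
    if len(c)<5: continue
    P=at_z("side",c.reshape(-1,2),.005)
    mm=cv2.moments(c); ce=(mm["m10"]/max(mm["m00"],1),mm["m01"]/max(mm["m00"],1))
    print("side contour",len(c),hh[3],np.round(ce,2),at_z("side",[ce],.0025).round(4),circ(P)if len(c)>40 else "")
# glue & others
for z,p in((.086,(241,162)),(0,(241,180.5))): print("glue",z,at_z("side",[p],z))
print("glue in top",proj("top",[[.468,.1725,0],[.468,.1725,.086]]),"cover c in top",proj("top",[[.435,-.022,.005]]))
a=np.hstack([crop(side,(241,172),66,50,6),crop(side,(222,190),66,50,6)])
b=np.hstack([crop(top,proj("top",[[.468,.1725,.04]])[0],66,50,6),crop(top,(155,210),66,50,6)])
cv2.imwrite("pics/c2.png",np.vstack([a,b]))
E
```

```text
pin (array([ 0.59945795, -0.33166196,  0.07217128]), np.float64(0.0029713550744018286)) shaft (array([ 0.547366  , -0.33567483,  0.09511226]), np.float64(0.0010120883514523722))
side contour 121 -1 [242.73 210.36] [[ 0.4413 -0.0222  0.0025]] (array([ 0.43785532, -0.01927434,  0.05707608]), np.float64(0.017843924152886208))
side contour 6 0 [248.5 216. ] [[ 0.4561 -0.0591  0.0025]] 
glue 0.086 [[0.47273515 0.17097002 0.086     ]]
glue 0 [[0.46708127 0.16915041 0.        ]]
glue in top [[205.14363059 206.69920554]
 [202.08161892 199.30915366]] cover c in top [[242.99990548 230.73545079]]
```

View pics/c2.png

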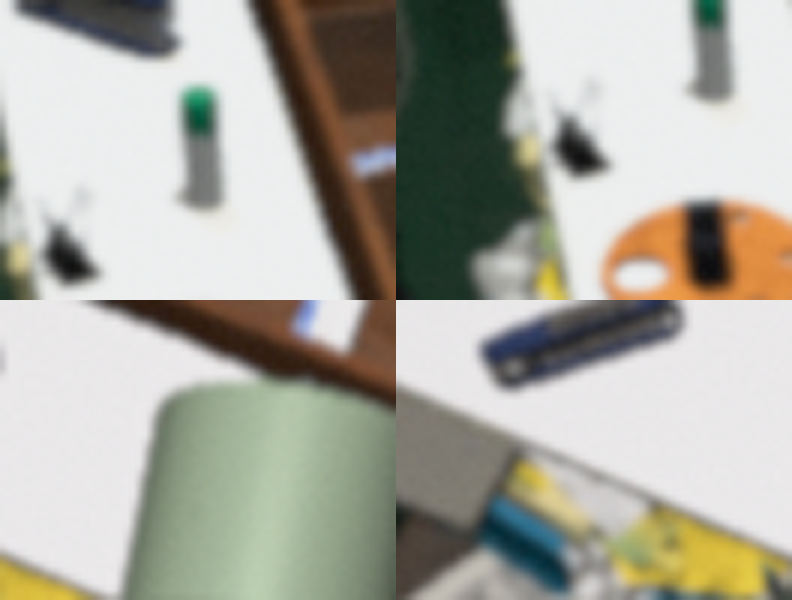

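There is only one stick with a green cap and a whitish-grey tube, at side (241,162–180), and it stands clear of the tray, so it is the glue stick. The binder clip is at about (218,188). Next I'll fit the rim and the cover at sub-pixel level.

```bash
cat >> h.py <<'E'
def hullpts(mask,x0,y0,s):
    cs,_=cv2.findContours(mask,cv2.RETR_EXTERNAL,cv2.CHAIN_APPROX_NONE);c=max(cs,key=cv2.contourArea)
    hm=np.zeros_like(mask);cv2.fillPoly(hm,[cv2.convexHull(c)],255)
    c=cv2.findContours(hm,cv2.RETR_EXTERNAL,cv2.CHAIN_APPROX_NONE)[0][0].reshape(-1,2)
    return (c+.5)/s-.5+[x0,y0]
def up(img,x0,x1,y0,y1,s=8): return cv2.resize(img[y0:y1,x0:x1],None,fx=s,fy=s,interpolation=cv2.INTER_CUBIC)
def omask(u):
    b,g,r=[u[...,i].astype(int) for i in range(3)];return ((r-b>80)).astype(np.uint8)*255
def rmask(u):
    return (u.max(2)<185).astype(np.uint8)*255
E
cat > m.py <<'E'
from h import *
side=cv2.imread("pics/side0.png");top=cv2.imread("pics/top0.png")
def show(nm,cn,p,z,r=.066,keep=None):
    P=at_z(cn,p,z); 
    if keep is not None:P=P[keep(p)]
    x,e=circ(P,r); x3,e3=circ(P); print(nm,x[:2].round(4),"rms",e.round(5),"free",x3.round(4),e3.round(5))
show("cover side","side",hullpts(omask(up(side,205,272,192,228)),205,192,8),.005)
u=up(top,220,285,205,255);show("cover top","top",hullpts(omask(u),220,205,8),.005,keep=lambda p:p[:,0]>248)
# upper half of rim only (rim against white)
p=hullpts(rmask(up(side,260,330,225,290)),260,225,8);show("org side","side",p,.058,keep=lambda p:p[:,1]<248)
p=hullpts(rmask(up(top,300,350,208,255)),300,208,8);show("org top","top",p,.058,keep=lambda p:p[:,1]<228)
# holes: centroids of non-orange blobs inside cover
for cn,im,(x0,x1,y0,y1),z in(("side",side,(205,272,192,228),.0025),("top",top,(220,285,205,255),.0025)):
    m=omask(up(im,x0,x1,y0,y1));cs,h=cv2.findContours(m,cv2.RETR_CCOMP,cv2.CHAIN_APPROX_NONE)
    for c,hh in zip(cs,h[0]):
        if hh[3]>=0 and len(c)>20:
            M=cv2.moments(c);ce=np.array([M["m10"],M["m01"]])/M["m00"];ce=(ce+.5)/8-.5+[x0,y0];print(cn,"hole",ce.round(1),M["m00"]/64,at_z(cn,[ce],z)[0,:2].round(4))
# coin rolls
for cn,im,(x0,x1,y0,y1) in(("side",side,(260,330,225,290)),("top",top,(300,350,208,255))):
    u=up(im,x0,x1,y0,y1).astype(int);
    for nm,m in(("yel",(u[...,2]-u[...,0]>60)),("shaftdark",None)):
        if m is None: continue
        M=cv2.moments(m.astype(np.uint8)*255);ce=(np.array([M["m10"],M["m01"]])/M["m00"]+.5)/8-.5+[x0,y0];print(cn,nm,ce.round(1),at_z(cn,[ce],.054)[0,:2].round(4))
E
python3 m.py
```

```text
cover side [ 0.4347 -0.0161] rms 0.0022 free [ 0.4347 -0.0162  0.064 ] 0.00079
cover top [ 0.441  -0.0125] rms 0.00029 free [ 0.4413 -0.0132  0.0654] 0.00026
org side [ 0.5467 -0.3376] rms 0.00054 free [ 0.5471 -0.3362  0.0648] 0.00046
org top [ 0.5491 -0.3375] rms 0.00161 free [ 0.554  -0.3352  0.0614] 0.00114
side hole [229.2 210.3] 47.1328125 [ 0.3929 -0.0097]
top hole [253.9 228.1] 7.0 [ 0.4646 -0.0581]
top hole [247.8 218.6] 5.7734375 [ 0.4924 -0.0171]
side yel [282.7 248. ] [ 0.5243 -0.3012]
top yel [314.5 233.2] [ 0.5303 -0.3015]
```

```bash
python3 - <<'E'
from h import *
side=cv2.imread("pics/side0.png");top=cv2.imread("pics/top0.png")
for cn,im,c in(("side",side,(307.5,248)),("top",top,(328,220)),("side",side,(292.5,248)),("top",top,(324.6,230.5))):
    x,y=int(c[0]),int(c[1]); print(cn,x-6,y-6);print(cv2.cvtColor(im,cv2.COLOR_BGR2GRAY)[y-6:y+8,x-6:x+8])
o=[.548,-.3375]
for yaw in(-10,-4,0,6):
    a=np.radians(yaw);pz=[[o[0]+.05*np.cos(a),o[1]+.05*np.sin(a),z] for z in(.058,.079)]
    print(yaw,proj("side",pz).round(1).tolist(),proj("top",pz).round(1).tolist())
print(proj("side",[[*o,.058],[*o,.093]]).round(1).tolist(),proj("top",[[*o,.058],[*o,.093]]).round(1).tolist())
E
```

```text
side 301 242
[[159 162 167 177 192 209 224 232 236 238 238 238 238 237]
 [156 157 158 161 168 179 197 218 230 236 237 239 238 238]
 [156 155 158 157 157 161 170 191 212 229 235 237 237 238]
 [156 157 157 156 154 150 146 156 179 212 230 236 237 237]
 [156 157 157 156 153 142 125 126 148 183 217 230 236 237]
 [157 157 156 156 153 137 114 110 134 163 192 218 230 236]
 [156 156 157 157 151 133 109 110 132 155 173 197 223 234]
 [157 156 156 154 148 133 117 122 142 159 164 183 215 232]
 [156 157 157 156 153 145 138 141 153 161 162 172 203 227]
 [156 156 157 158 156 154 153 153 158 160 159 166 190 221]
 [156 156 157 156 158 156 155 156 157 158 158 162 183 216]
 [158 156 156 157 157 157 157 156 157 156 158 161 178 210]
 [156 156 158 156 156 157 155 156 156 157 157 161 177 208]
 [157 158 157 156 155 157 156 157 155 155 156 161 177 210]]
top 322 214
[[230 231 230 230 230 232 233 234 233 233 233 234 234 233]
 [219 220 219 221 222 224 226 229 230 232 234 232 233 233]
 [196 194 195 197 197 199 204 214 221 224 228 231 233 233]
 [177 179 178 177 177 170 168 181 194 203 217 225 230 233]
 [173 174 17
[... 1898 characters left out ...]
172]
 [117  82 122 156 158 146 130 141 162 180 177 162 146 150]
 [132  88 114 152 166 168 160 165 177 177 161 130 105 108]
 [132 103 113 134 151 161 163 170 171 160 131  95  74  79]
 [130 119 112 104 114 124 137 150 156 132  98  86 106 124]
 [133 121  97  71  68  77  92 119 135 116 100 129 169 189]
 [121  97  69  51  45  46  56  92 124 123 135 177 211 222]]
-10 [[308.9, 253.1], [309.1, 248.2]] [[330.9, 222.8], [331.5, 221.1]]
-4 [[308.6, 251.9], [308.9, 247.0]] [[329.8, 222.2], [330.3, 220.5]]
0 [[308.4, 251.1], [308.6, 246.3]] [[329.0, 221.8], [329.5, 220.2]]
6 [[307.8, 250.0], [308.0, 245.1]] [[327.8, 221.4], [328.3, 219.7]]
[[292.9, 253.8], [293.0, 245.6]] [[324.4, 232.5], [325.3, 229.9]]
```

Both views give the same organiser-to-cover offset, about (0.110, −0.321). The cover is near (0.438, −0.0145) with yaw about −4°. The organiser is near (0.548, −0.3355) with yaw about +5°. The glue stick is near (0.469, 0.171). I'll move over the cover in small shifts first, without rotating.

Request:
send_rows(
  plan=[
    [[0.98,-0.885,0.1],[0,0,0]],
    [[0.98,-0.885,0.1],[0,0,0]],
  ],
  grip=0.7,
)

```text
time: 0.35
position: [0.271, -0.4008, 0.2224]
eef_rot: [-0.001, 0.977, 0.213, -0.0]
contact_force: [0.1, 0.4, 0.3]
grip_width: 0.06
grip_force: 0.0
```

Request:
send_rows(
  plan=[
    [[0.98,-0.885,0.1],[0,0,0]],
    [[0.98,-0.885,0.1],[0,0,0]],
  ],
)

```text
time: 0.6
position: [0.3129, -0.3034, 0.2148]
eef_rot: [-0.001, 0.977, 0.214, -0.0]
contact_force: [0.7, -0.2, -0.1]
grip_width: 0.0598
grip_force: 0.0
```

Request:
send_rows(
  plan=[
    [[0.98,-0.885,0.1],[0,0,0]],
    [[0.98,-0.885,0.1],[0,0,0]],
  ],
)

```text
time: 0.85
position: [0.3546, -0.2065, 0.2069]
eef_rot: [-0.0, 0.977, 0.214, -0.0]
contact_force: [0.3, -0.4, 1.4]
grip_width: 0.0598
grip_force: 0.0
```

Request:
send_rows(
  plan=[
    [[0.98,-0.885,0.1],[0,0,0]],
    [[0.98,-0.885,0.1],[0,0,0]],
  ],
)

```text
time: 1.1
position: [0.3964, -0.1096, 0.199]
eef_rot: [-0.0, 0.977, 0.214, -0.0]
contact_force: [0.7, -1.0, 0.8]
grip_width: 0.0598
grip_force: 0.0
```

Request:
send_rows(
  plan=[
    [[0.98,-0.885,0.1],[0,0,0]],
    [[0.98,-0.885,0.1],[0,0,0]],
  ],
)

```text
time: 1.35
position: [0.4383, -0.0126, 0.191]
eef_rot: [-0.0, 0.977, 0.214, -0.0]
contact_force: [0.9, -1.5, -0.2]
grip_width: 0.0601
grip_force: 0.0
```

Request:
send_rows(
  plan=[
    [[0,0,0.2],[0,0,-0.06]],
    [[0,0,0.4],[0,0,-0.12]],
    [[0,0,0.6],[0,0,-0.18]],
    [[0,0,0.9],[0,0,-0.24]],
    [[0,0,0.9],[0,0,-0.3]],
    [[0,0,0.9],[0,0,-0.339]],
    [[0,0,0.9],[0,0,-0.339]],
  ],
)

```text
time: 2.22
position: [0.4377, -0.0148, 0.119]
eef_rot: [-0.0, 0.734, 0.679, -0.0]
contact_force: [0.2, 0.5, -0.7]
grip_width: 0.0598
grip_force: 0.0
```

```bash
cat >> h.py <<'E'
from scipy.spatial.transform import Rotation as Ro
def st():
    s=env.state();q=s["eef_rot"];R=Ro.from_quat([q[1],q[2],q[3],q[0]]).as_matrix()
    return s,R,np.array(s["position"])
def togo(p,yawdeg): # yaw = direction of tool y in world
    s,R,x=st();a=np.radians(yawdeg);y=np.array([np.cos(a),np.sin(a),0]);z=np.array([0,0,-1.])
    T=np.c_[np.cross(y,z),y,z]
    sh=R.T@(np.array(p)-x)/.08;rv=Ro.from_matrix(R.T@T).as_rotvec()/np.pi
    print("t",round(s["time"],2),"shift",sh.round(3),"turn",rv.round(4),"yaw",np.degrees(np.arctan2(R[1,1],R[0,1])).round(2),"F",np.round(s["contact_force"],1))
E
python3 - <<'E'
from h import *
togo([.438,-.0145,.012],-4)
s=viewer.read_camera("side");t=viewer.read_camera("top");cv2.imwrite("pics/s1.png",s);cv2.imwrite("pics/t1.png",t)
P=[[.438,-.0145,.037],st()[2]];print(proj("side",P),proj("top",P))
cv2.imwrite("pics/c3.png",np.hstack([crop(s,(238,195),66,90,6),crop(t,(240,215),66,90,6)]))
E
```

```text
t 2.23 shift [0.004 0.004 1.338] turn [-0.0002 -0.     -0.0025] yaw -4.44 F [ 0.2  0.5 -0.7]
[[240.93103861 201.85325334]
 [239.48666927 183.57095103]] [[241.1206875  227.03584552]
 [239.65125604 220.62178959]]
```

View pics/c3.png

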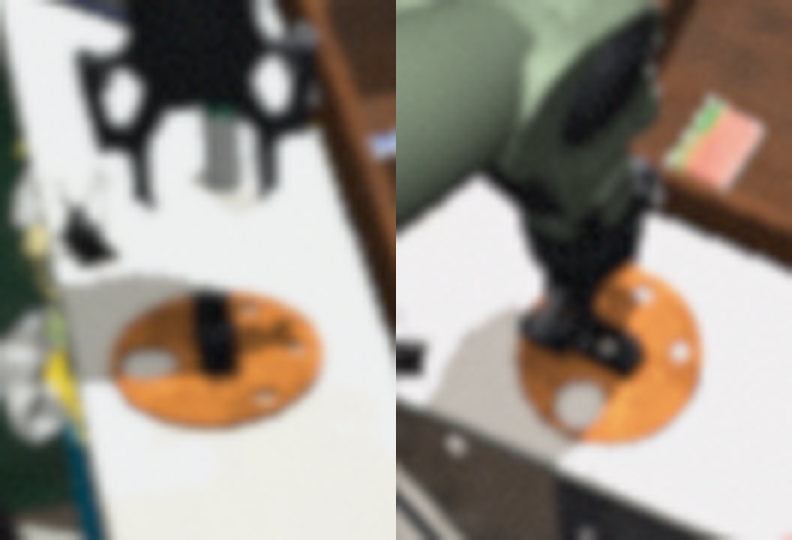

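The side view shows the fingertips astride the handle line, midpoint about (239,182). In the top view the bore is at about (242.2,227.5), the window at (237.7,237.5) and two of the pin holes at (254.3,228.3) and (248.2,219.2).

```bash
python3 - <<'E'
from h import *
s=cv2.imread("pics/s1.png");t=cv2.imread("pics/t1.png")
print("bore",at_z("top",[[242.2,227.5]],.037),at_z("top",[[237.7,237.5],[254.3,228.3],[248.2,219.2]],.0025))
for cn,im,(x0,x1,y0,y1) in(("side",s,(205,272,192,228)),("top",t,(220,275,208,255))):
    u=up(im,x0,x1,y0,y1).astype(float); m=((u[...,2]>1.5*u[...,0])&(u[...,2]>70)).astype(np.uint8)*255
    p=hullpts(m,x0,y0,8);P=at_z(cn,p,.005)
    if cn=="top":P=P[(p[:,0]>250)|(p[:,1]>233)]
    print(cn,circ(P,.066),circ(P))
E
```

```text
bore [[ 0.43798454 -0.01941664  0.037     ]] [[ 0.40008878 -0.01399089  0.0025    ]
 [ 0.46445603 -0.06015485  0.0025    ]
 [ 0.49059492 -0.01969889  0.0025    ]]
side (array([ 0.43429524, -0.01654476,  0.066     ]), np.float64(0.0015017866563226685)) (array([ 0.43436153, -0.01658218,  0.06471577]), np.float64(0.00073795052759255))
top (array([ 0.44286295, -0.01265581,  0.066     ]), np.float64(0.0013829980704173795)) (array([ 0.44183151, -0.01480228,  0.06398218]), np.float64(0.0004966083269395862))
```

Request:
send_rows(
  plan=[
    [[0.015,0,0.5],[0,0,0]],
    [[0.015,0,0.95],[0,0,-0.003]],
    [[0.015,0,0.95],[0,0,-0.003]],
  ],
)

```text
time: 2.7
position: [0.4357, -0.0132, 0.0416]
eef_rot: [-0.002, 0.731, 0.683, -0.002]
contact_force: [-0.2, 0.6, 1.1]
grip_width: 0.0596
grip_force: 0.0
```

Request:
send_rows(
  plan=[
    [[0,0,0.2],[0,0,0]],
    [[0,0,0.4],[0,0,0]],
    [[0,0,0.4],[0,0,0]],
  ],
)

```text
time: 3.08
position: [0.4382, -0.0137, 0.0118]
eef_rot: [-0.0, 0.731, 0.683, -0.0]
contact_force: [-0.6, 0.2, -0.5]
grip_width: 0.0596
grip_force: 0.0
```

Request:
send_rows(
  plan=[
    [[0,0,0],[0,0,0]],
    [[0,0,0],[0,0,0]],
    [[0,0,0],[0,0,0]],
    [[0,0,0],[0,0,0]],
    [[0,0,0],[0,0,0]],
    [[0,0,0],[0,0,0]],
  ],
  grip=0,
)

```text
time: 3.82
position: [0.4389, -0.0138, 0.0124]
eef_rot: [0.001, 0.73, 0.683, 0.0]
contact_force: [-1.5, 0.7, 6.7]
grip_width: 0.0248
grip_force: 59.9
```

Request:
send_rows(
  plan=[
    [[0,0,-0.1],[0,0,0]],
    [[0,0,-0.5],[0,0,0]],
    [[0,0,-1],[0,0,0]],
  ],
)

```text
time: 4.2
position: [0.4371, -0.0135, 0.092]
eef_rot: [-0.001, 0.73, 0.683, -0.001]
contact_force: [0.5, -0.2, -2.1]
grip_width: 0.0253
grip_force: 59.4
```

Request:
send_rows(
  plan=[
    [[-0.3,0.1,-0.5],[0,0,0]],
    [[-0.98,0.41,-0.62],[0,0,0]],
    [[-0.98,0.41,-0.62],[0,0,0]],
  ],
)

```text
time: 4.58
position: [0.4686, -0.0978, 0.1431]
eef_rot: [0.003, 0.732, 0.682, 0.001]
contact_force: [0.7, -0.3, -1.9]
grip_width: 0.0246
grip_force: 59.6
```

Request:
send_rows(
  plan=[
    [[-0.5,0.2,0],[0,0,0]],
    [[-0.98,0.41,0],[0,0,0]],
  ],
)

```text
time: 4.82
position: [0.4926, -0.1744, 0.1409]
eef_rot: [-0.001, 0.73, 0.683, -0.0]
contact_force: [1.0, -0.1, -1.5]
grip_width: 0.0245
grip_force: 59.7
```

Request:
send_rows(
  plan=[
    [[-0.5,0.2,0],[0,0,0]],
    [[-0.98,0.41,0],[0,0,0]],
  ],
)

```text
time: 5.08
position: [0.5202, -0.2551, 0.1406]
eef_rot: [-0.001, 0.73, 0.683, -0.0]
contact_force: [0.3, -0.1, -2.0]
grip_width: 0.0251
grip_force: 59.7
```

Request:
send_rows(
  plan=[
    [[-0.5,0.2,0],[0,0,-0.025]],
    [[-0.98,0.41,0],[0,0,-0.05]],
    [[-0.98,0.41,0],[0,0,-0.05]],
    [[-0.98,0.41,0],[0,0,-0.05]],
  ],
)

```text
time: 5.58
position: [0.5472, -0.3339, 0.1401]
eef_rot: [-0.001, 0.674, 0.738, 0.0]
contact_force: [0.1, 0.6, -2.5]
grip_width: 0.025
grip_force: 59.6
```

```bash
python3 - <<'E'
from h import *
togo([.548,-.3355,.142],5)
s=viewer.read_camera("side");t=viewer.read_camera("top");cv2.imwrite("pics/s2.png",s);cv2.imwrite("pics/t2.png",t)
x=st()[2]; P=[[*x[:2],x[2]-.007]];ps,pt=proj("side",P)[0],proj("top",P)[0];print(ps,pt)
cv2.imwrite("pics/c4.png",np.hstack([crop(s,ps,66,90,6),crop(t,pt,66,90,6)]))
E
```

```text
t 5.58 shift [-0.021  0.007 -0.023] turn [-0.0006 -0.0007  0.001 ] yaw 5.17 F [ 0.1  0.6 -2.5]
[292.68478925 234.99865073] [325.29928807 226.42278337]
```

View pics/c4.png

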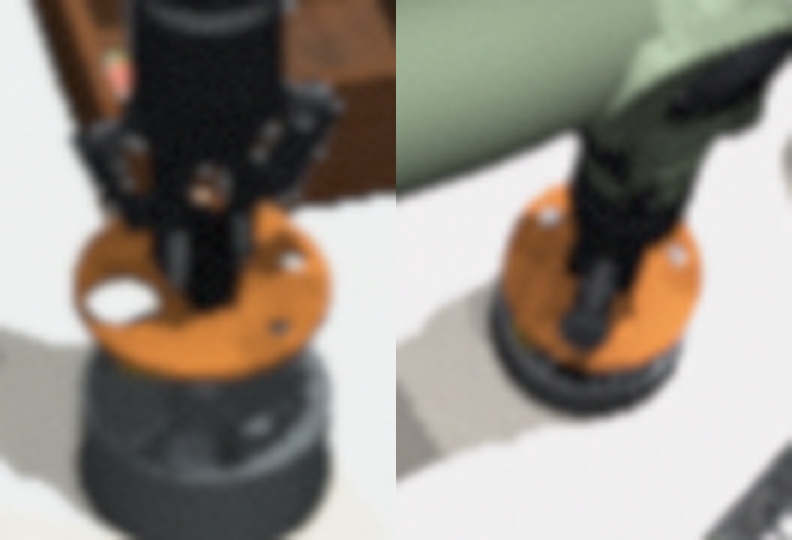

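The cover is held level above the organiser, with the window at side (277,240) facing −x and the pin holes on the far side. I'll measure the cover's centre against the TCP in both views.

```bash
python3 - <<'E'
from h import *
s=cv2.imread("pics/s2.png");t=cv2.imread("pics/t2.png")
for cn,im,(x0,x1,y0,y1) in(("side",s,(265,322,218,258)),("top",t,(305,350,205,250))):
    u=up(im,x0,x1,y0,y1).astype(float); m=((u[...,2]>1.5*u[...,0])&(u[...,2]>70)).astype(np.uint8)*255
    m=cv2.morphologyEx(m,cv2.MORPH_OPEN,np.ones((9,9)))
    p=hullpts(m,x0,y0,8);print(p.min(0),p.max(0));
    for z in(.1327,.1277):
        P=at_z(cn,p,z);k=(p[:,1]<237.5) if z>.13 and cn=="side" else slice(None)
        for q in (P[k],):print(cn,z,circ(q,.066),circ(q))
# holes: side window, side holes; top holes (crop px)
ho=np.array([[123,300],[293,261],[279,327]])/6.+[int(292.685-33),int(235-45)]-.4
print("side win/holes",at_z("side",ho,.130)[:,:2].round(4).tolist())
ho=np.array([[550-396,216],[677-396,255]])/6.+[int(325.3-33),int(226.42-45)]-.4
print("top holes",at_z("top",ho,.130)[:,:2].round(4).tolist())
E
```

```text
[271.4375 221.8125] [313.3125 252.3125]
side 0.1327 (array([ 0.54622053, -0.33973738,  0.066     ]), np.float64(0.004227719055643312)) (array([ 0.54644353, -0.33654597,  0.06389264]), np.float64(0.004184863291732491))
side 0.1277 (array([ 0.54624137, -0.33530691,  0.066     ]), np.float64(0.0038286348888968915)) (array([ 0.5462343 , -0.33532628,  0.06595658]), np.float64(0.0038375171140175896))
[309.3125 211.4375] [342.1875 243.0625]
top 0.1327 (array([ 0.54674021, -0.33472872,  0.066     ]), np.float64(0.004124508916186862)) (array([ 0.54518785, -0.33555353,  0.06386209]), np.float64(0.0031656588413478876))
top 0.1277 (array([ 0.54835282, -0.33465307,  0.066     ]), np.float64(0.004007777028972971)) (array([ 0.54689652, -0.33538653,  0.06404629]), np.float64(0.003174836117866991))
side win/holes [[0.5041, -0.3398], [0.5941, -0.3321], [0.574, -0.3768]]
top holes [[0.5737, -0.2893], [0.5824, -0.3755]]
```

Request:
send_rows(
  plan=[
    [[0,0.012,0.2],[0,0,0]],
    [[0,0.012,0.375],[0,0,0]],
    [[0,0.012,0.4],[0,0,0]],
    [[0,0.012,0.43],[0,0,0]],
    [[0,0.012,0.46],[0,0,0]],
    [[0,0.012,0.49],[0,0,0]],
  ],
)

```text
time: 6.42
position: [0.5493, -0.3354, 0.1019]
eef_rot: [0.0, 0.674, 0.738, 0.0]
contact_force: [-0.5, -1.1, -3.2]
grip_width: 0.025
grip_force: 59.6
```

Request:
send_rows(
  plan=[
    [[0,0,0.03],[0,0,0]],
    [[0,0,0.06],[0,0,0]],
    [[0,0,0.09],[0,0,0]],
    [[0,0,0.11],[0,0,0]],
  ],
)

```text
time: 6.92
position: [0.5491, -0.3351, 0.0927]
eef_rot: [-0.0, 0.674, 0.738, -0.0]
contact_force: [-0.1, 0.9, -2.5]
grip_width: 0.0248
grip_force: 59.6
```

Request:
send_rows(
  plan=[
    [[0,0,0.015],[0,0,0]],
    [[0,0,0.03],[0,0,0]],
    [[0,0,0.045],[0,0,0]],
    [[0,0,0.06],[0,0,0]],
  ],
)

```text
time: 7.42
position: [0.5491, -0.3352, 0.088]
eef_rot: [0.0, 0.674, 0.738, -0.0]
contact_force: [0.9, 0.6, -2.0]
grip_width: 0.0244
grip_force: 59.6
```

Request:
send_rows(
  plan=[
    [[0,0,0.02],[0,0,0]],
    [[0,0,0.04],[0,0,0]],
    [[0,0,0.06],[0,0,0]],
    [[0,0,0.08],[0,0,0]],
    [[0,0,0.1],[0,0,0]],
  ],
)

```text
time: 8.05
position: [0.5491, -0.3352, 0.08]
eef_rot: [0.0, 0.674, 0.738, 0.0]
contact_force: [0.1, -0.4, -2.8]
grip_width: 0.0249
grip_force: 59.6
```

```bash
python3 -c "
from h import *
s=st()[0];print(s['position'],s['contact_force'],s['torque'],s['time'])"
```

```text
[ 0.54912781 -0.3352051   0.07997123] [ 0.14836116 -0.35848862 -2.79618227] [-0.01600867  0.00212263 -0.00620938] 8.05
```

Request:
send_rows(
  plan=[
    [[0,0,0.03],[0,0,0]],
    [[0,0,0.06],[0,0,0]],
    [[0,0,0.09],[0,0,0]],
    [[0,0,0.11],[0,0,0]],
    [[0,0,0.115],[0,0,0]],
  ],
)

```text
time: 8.68
position: [0.5491, -0.3352, 0.0707]
eef_rot: [-0.0, 0.674, 0.738, -0.0]
contact_force: [0.1, -1.0, -2.4]
grip_width: 0.0251
grip_force: 59.6
```

Request:
send_rows(
  plan=[
    [[0,0,0.006],[0,0,0]],
    [[0,0,0.012],[0,0,0]],
    [[0,0,0.012],[0,0,0]],
  ],
)

```text
time: 9.05
position: [0.5492, -0.3352, 0.0705]
eef_rot: [0.0, 0.674, 0.738, 0.0]
contact_force: [-1.9, 1.4, 3.3]
grip_width: 0.0252
grip_force: 60.3
```

Request:
send_rows(
  plan=[
    [[0,0,0],[0,0,0]],
    [[0,0,0],[0,0,0]],
    [[0,0,0],[0,0,0]],
  ],
  grip=0.5,
)

```text
time: 9.43
position: [0.5493, -0.3353, 0.0699]
eef_rot: [0.0, 0.674, 0.738, 0.0]
contact_force: [0.8, 0.3, 1.0]
grip_width: 0.0432
grip_force: 0.0
```

Request:
send_rows(
  plan=[
    [[0,0,-0.3],[0,0,0]],
    [[0,0,-1],[0,0,0]],
    [[0,0,-1],[0,0,0]],
  ],
)

```text
time: 9.8
position: [0.552, -0.3374, 0.155]
eef_rot: [0.005, 0.674, 0.738, 0.0]
contact_force: [0.4, -0.2, -0.1]
grip_width: 0.0429
grip_force: 0.0
```

```bash
python3 - <<'E'
from h import *
togo([.4685,.171,.2],95)
print(st()[0]["joint_positions"])
togo([.4685,.171,.2],-85)
E
```

```text
t 9.8 shift [ 6.419 -0.461 -0.606] turn [ 1.000e-04  3.300e-03 -4.989e-01] yaw 5.19 F [ 0.4 -0.2 -0.1]
[-6.62597085e-01  5.51595134e-01 -3.96123277e-02  9.70268419e-01
  1.19790818e-05  8.17587188e-01]
t 9.8 shift [ 6.419 -0.461 -0.606] turn [ 3.300e-03 -1.000e-04  5.011e-01] yaw 5.19 F [ 0.4 -0.2 -0.1]
```

Request:
send_rows(
  plan=[
    [[0.4,0,-0.6],[0,0,0]],
    [[1,-0.08,-0.6],[0,0,0]],
    [[1,-0.08,-0.6],[0,0,0]],
  ],
  grip=0.75,
)

```text
time: 10.18
position: [0.5346, -0.2531, 0.1978]
eef_rot: [-0.001, 0.673, 0.739, 0.0]
contact_force: [-0.1, -0.7, -0.0]
grip_width: 0.064
grip_force: 0.0
```

Request:
send_rows(
  plan=[
    [[0.6,-0.08,0],[0,0,0]],
    [[1,-0.08,0],[0,0,0]],
  ],
)

```text
time: 10.42
position: [0.5211, -0.1762, 0.197]
eef_rot: [-0.001, 0.675, 0.738, -0.0]
contact_force: [-0.3, -0.4, -0.1]
grip_width: 0.0642
grip_force: 0.0
```

Request:
send_rows(
  plan=[
    [[0.6,-0.08,0],[0,0,0]],
    [[1,-0.08,0],[0,0,0]],
  ],
)

```text
time: 10.68
position: [0.5076, -0.0968, 0.1971]
eef_rot: [-0.001, 0.674, 0.738, -0.0]
contact_force: [-0.5, -0.4, 0.7]
grip_width: 0.0639
grip_force: 0.0
```

Request:
send_rows(
  plan=[
    [[0.6,-0.08,0],[0,0,0]],
    [[1,-0.08,0],[0,0,0]],
  ],
)

```text
time: 10.92
position: [0.4941, -0.0177, 0.1972]
eef_rot: [-0.0, 0.674, 0.738, -0.0]
contact_force: [0.3, -1.2, 0.3]
grip_width: 0.0643
grip_force: 0.0
```

```bash
python3 - <<'E'
from h import *
togo([.4685,.171,.2],95)
s=viewer.read_camera("side");t=viewer.read_camera("top");cv2.imwrite("pics/s3.png",s);cv2.imwrite("pics/t3.png",t)
print(proj("side",[[.4685,.171,.04]]),proj("top",[[.4685,.171,.04]]))
a=np.hstack([crop(s,(293,250),66,50,6),crop(t,(324,232),66,50,6)])
b=np.hstack([crop(s,(241,170),66,50,6),crop(t,(203,203),66,50,6)])
cv2.imwrite("pics/c5.png",np.vstack([a,b]))
E
```

```text
t 10.93 shift [ 2.378 -0.105 -0.034] turn [-2.000e-04 -3.000e-04 -4.989e-01] yaw 5.2 F [ 0.3 -1.2  0.3]
[[240.65589726 171.9352427 ]] [[204.12507901 203.37151515]]
```

View pics/c5.png

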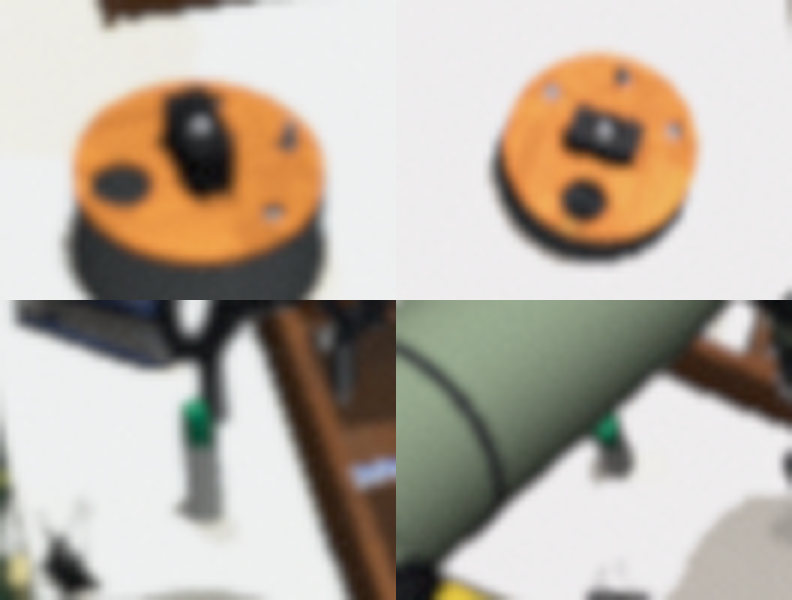

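The cover is fully down on the organiser: the pin pokes through the middle hole at side (308,248), the shaft end shows in the bar, and the dark window is at side (280,256) and top (322,240). The glue stick stands at side (241,162–180). In top, its cap is at (205.2,199.3) and its base at (206.5,206).

```bash
python3 - <<'E'
from h import *
print("glue cap top",at_z("top",[[205.2,199.3]],.075),"base",at_z("top",[[206.3,205.6]],.005))
s=cv2.imread("pics/s3.png").astype(int)
u=up(s.astype(np.uint8),228,256,158,190).astype(int)
g=(u[...,1]-u[...,2]>40)
M=cv2.moments(g.astype(np.uint8));ce=(np.array([M["m10"],M["m01"]])/M["m00"]+.5)/8-.5+[228,158];print("cap side",ce,at_z("side",[ce],.073))
print(cv2.cvtColor(s.astype(np.uint8),cv2.COLOR_BGR2GRAY)[166:184:2,234:250])
print("win side",at_z("side",[[279.9,255.5]],.06),"top",at_z("top",[[321.9,240]],.06))
a=np.radians(5.2);print("win from kin",np.array([.5492,-.3365])-.042*np.array([np.cos(a),np.sin(a)]))
E
```

```text
glue cap top [[0.47641757 0.16428626 0.075     ]] base [[0.47307125 0.16875179 0.005     ]]
cap side [240.48436463 164.29823324] [[0.47059043 0.17515987 0.073     ]]
[[239 238 233 208 142  79  57  58  69 104 161 213 231 237 239 239]
 [239 239 234 214 155  92  64  63  72 109 176 226 237 239 239 240]
 [239 239 236 223 181 127 104 104 109 128 182 226 237 239 239 239]
 [239 239 237 228 195 140 112 113 116 129 170 218 234 239 238 239]
 [239 239 238 233 209 151 114 113 117 128 166 212 233 238 239 239]
 [239 239 238 233 210 153 117 114 117 126 156 204 231 238 239 239]
 [239 238 232 215 174 132 112 114 117 125 152 200 230 238 239 239]
 [239 236 225 195 162 133 118 118 122 128 154 198 228 237 239 239]
 [239 238 238 235 230 219 202 189 185 190 203 216 224 230 237 239]]
win side [[ 0.50675229 -0.33715739  0.06      ]] top [[ 0.51389473 -0.33996271  0.06      ]]
win from kin [ 0.50737286 -0.34030657]
```

Request:
send_rows(
  plan=[
    [[0.5,-0.02,0],[0,0,0]],
    [[0.787,-0.02,0],[0,0,0]],
  ],
)

```text
time: 11.28
position: [0.4876, 0.0437, 0.1974]
eef_rot: [-0.0, 0.675, 0.738, -0.0]
contact_force: [0.7, 0.7, -0.0]
grip_width: 0.0644
grip_force: 0.0
```

Request:
send_rows(
  plan=[
    [[0.5,-0.02,0],[0,0,0]],
    [[0.787,-0.02,0],[0,0,0]],
  ],
)

```text
time: 11.52
position: [0.4805, 0.1065, 0.1974]
eef_rot: [0.0, 0.674, 0.738, -0.0]
contact_force: [0.6, -0.4, -0.1]
grip_width: 0.0641
grip_force: 0.0
```

Request:
send_rows(
  plan=[
    [[0.5,-0.02,0],[0,0,0]],
    [[0.787,-0.02,0],[0,0,0]],
    [[0.787,-0.02,0.3],[0,0,0]],
    [[0.787,-0.02,0.9],[0,0,0]],
    [[0.787,-0.02,0.9],[0,0,0]],
  ],
)

```text
time: 12.15
position: [0.4705, 0.1674, 0.1228]
eef_rot: [-0.002, 0.675, 0.738, -0.003]
contact_force: [-0.5, -0.4, -0.3]
grip_width: 0.0639
grip_force: 0.0
```

```bash
python3 - <<'E'
from h import *
togo([.472,.17,.028],5)
s=viewer.read_camera("side");t=viewer.read_camera("top")
p=proj("side",[st()[2]])[0];print(p)
cv2.imwrite("pics/c6.png",np.hstack([crop(s,(241,165),66,66,6),crop(t,(205,200),66,66,6)]))
E
```

```text
t 12.15 shift [0.032 0.031 1.185] turn [-0.0023  0.0004  0.0007] yaw 5.12 F [-0.5 -0.4 -0.3]
[240.64420062 153.5128796 ]
```

View pics/c6.png

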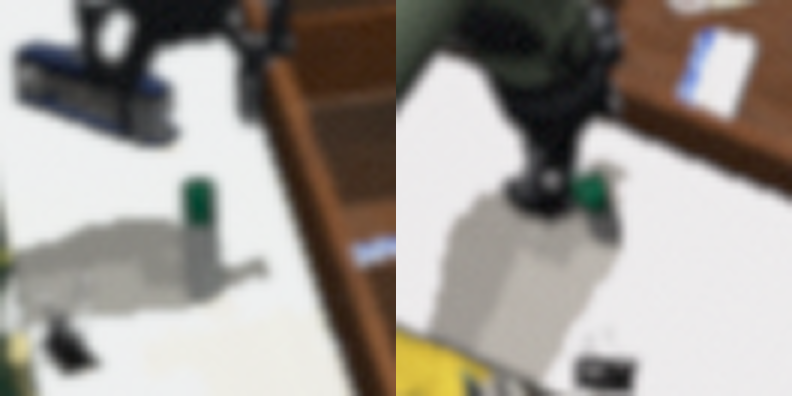

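The side view shows the fingers straddling the glue stick column (241), and they are clear of the tray edge (~265). I'll go down and squeeze to centre it along x, then along y.

Request:
send_rows(
  plan=[
    [[0.03,0.03,0.4],[0,0,0]],
    [[0.03,0.03,0.8],[0,0,0]],
    [[0.03,0.03,0.95],[0,0,0]],
    [[0.03,0.03,0.95],[0,0,0]],
  ],
)

```text
time: 12.75
position: [0.4757, 0.1714, 0.0506]
eef_rot: [0.0, 0.675, 0.738, 0.0]
contact_force: [-0.1, 0.1, 0.1]
grip_width: 0.0636
grip_force: 0.0
```

Request:
send_rows(
  plan=[
    [[0,0,0.1],[0,0,0]],
    [[0,0,0.2],[0,0,0]],
    [[0,0,0.2],[0,0,0]],
  ],
)

```text
time: 13.12
position: [0.4746, 0.1714, 0.0336]
eef_rot: [-0.0, 0.674, 0.738, -0.0]
contact_force: [0.2, -0.3, -0.2]
grip_width: 0.0642
grip_force: 0.0
```

Request:
send_rows(
  plan=[
    [[0,0,0],[0,0,0]],
    [[0,0,0],[0,0,0]],
    [[0,0,0],[0,0,0]],
    [[0,0,0],[0,0,0]],
    [[0,0,0],[0,0,0]],
  ],
  grip=0,
)

```text
time: 13.75
position: [0.4751, 0.1715, 0.0341]
eef_rot: [0.0, 0.674, 0.738, 0.0]
contact_force: [-0.9, -0.3, 0.7]
grip_width: 0.0239
grip_force: 58.7
```

Request:
send_rows(
  plan=[
    [[0,0,0],[0,0,0]],
    [[0,0,0],[0,0,0]],
    [[0,0,-0.1],[0,0,0]],
    [[0,0,-0.1],[0,0,-0.05]],
    [[0,0,-0.1],[0,0,-0.11]],
    [[0,0,-0.1],[0,0,-0.17]],
    [[0,0,-0.1],[0,0,-0.22]],
    [[0,0,-0.1],[0,0,-0.28]],
    [[0,0,-0.1],[0,0,-0.34]],
    [[0,0,-0.1],[0,0,-0.4]],
    [[0,0,-0.1],[0,0,-0.45]],
    [[0,0,-0.1],[0,0,-0.5]],
    [[0,0,0],[0,0,-0.5]],
    [[0,0,0],[0,0,-0.5]],
  ],
  grip=0.75,
)

```text
time: 15.5
position: [0.4745, 0.1713, 0.0334]
eef_rot: [-0.001, -0.044, 0.999, -0.0]
contact_force: [0.0, 0.0, -0.4]
grip_width: 0.064
grip_force: 0.0
```

Request:
send_rows(
  plan=[
    [[0,0,0],[0,0,0]],
    [[0,0,0],[0,0,0]],
    [[0,0,0],[0,0,0]],
    [[0,0,0],[0,0,0]],
    [[0,0,0],[0,0,0]],
  ],
  grip=0,
)

```text
time: 16.12
position: [0.4752, 0.1716, 0.0341]
eef_rot: [0.0, -0.045, 0.999, 0.0]
contact_force: [-0.8, -0.2, 1.4]
grip_width: 0.0238
grip_force: 58.7
```

Request:
send_rows(
  plan=[
    [[0,0,0],[0,0,0]],
    [[0,0,-0.1],[0,0,0]],
    [[0,0,-0.39],[0,0,0]],
    [[0,0,-0.39],[0,0,0]],
  ],
  grip=0.6,
)

```text
time: 16.62
position: [0.4765, 0.1717, 0.0667]
eef_rot: [0.002, -0.045, 0.999, 0.0]
contact_force: [0.1, 0.4, -0.1]
grip_width: 0.0515
grip_force: 0.0
```

Request:
send_rows(
  plan=[
    [[0,0,0],[0,0,0]],
    [[0,0,0],[0,0,0]],
    [[0,0,0],[0,0,0]],
    [[0,0,0],[0,0,0]],
    [[0,0,0],[0,0,0]],
  ],
  grip=0,
)

```text
time: 17.25
position: [0.4748, 0.1714, 0.0649]
eef_rot: [-0.0, -0.045, 0.999, -0.0]
contact_force: [-0.7, 0.3, 1.6]
grip_width: 0.0238
grip_force: 58.6
```

Request:
send_rows(
  plan=[
    [[0,0,-0.2],[0,0,0]],
    [[0,0,-0.7],[0,0,0]],
    [[0,0,-0.9],[0,0,0]],
  ],
)

```text
time: 17.62
position: [0.4759, 0.1717, 0.1386]
eef_rot: [0.001, -0.045, 0.999, 0.0]
contact_force: [1.0, -0.2, -0.7]
grip_width: 0.0235
grip_force: 58.9
```

Request:
send_rows(
  plan=[
    [[0.01,-0.4,-0.3],[0,0,0]],
    [[0.024,-0.915,-0.6],[0,0,0]],
    [[0.024,-0.915,-0.6],[0,0,0]],
  ],
)

```text
time: 18.0
position: [0.4811, 0.0966, 0.1865]
eef_rot: [0.002, -0.043, 0.999, -0.0]
contact_force: [0.4, 1.4, -1.3]
grip_width: 0.0234
grip_force: 59.0
```

Request:
send_rows(
  plan=[
    [[0.01,-0.5,0],[0,0,0]],
    [[0.024,-0.915,0],[0,0,0]],
  ],
)

```text
time: 18.25
position: [0.484, 0.0251, 0.1842]
eef_rot: [-0.001, -0.046, 0.999, 0.0]
contact_force: [0.6, -0.2, 0.1]
grip_width: 0.0236
grip_force: 59.1
```

Request:
send_rows(
  plan=[
    [[0.01,-0.5,0],[0,0,0]],
    [[0.024,-0.915,0],[0,0,0]],
  ],
)

```text
time: 18.5
position: [0.4888, -0.0482, 0.1841]
eef_rot: [-0.001, -0.045, 0.999, 0.0]
contact_force: [1.0, -0.2, -0.8]
grip_width: 0.0234
grip_force: 59.1
```

Request:
send_rows(
  plan=[
    [[0.01,-0.5,0],[0,0,0]],
    [[0.024,-0.915,0],[0,0,0]],
  ],
)

```text
time: 18.75
position: [0.4936, -0.1213, 0.184]
eef_rot: [-0.001, -0.045, 0.999, 0.0]
contact_force: [-0.2, -0.4, -1.2]
grip_width: 0.0235
grip_force: 59.1
```

Request:
send_rows(
  plan=[
    [[0.01,-0.5,0],[0,0,0]],
    [[0.024,-0.915,0],[0,0,0]],
  ],
)

```text
time: 19.0
position: [0.4985, -0.1944, 0.1839]
eef_rot: [-0.001, -0.045, 0.999, 0.001]
contact_force: [0.0, 0.9, -0.0]
grip_width: 0.0237
grip_force: 59.1
```

Request:
send_rows(
  plan=[
    [[0.01,-0.5,0],[0,0,0]],
    [[0.024,-0.915,0],[0,0,0]],
    [[0.024,-0.915,0],[0,0,0]],
    [[0.024,-0.915,0],[0,0,0]],
  ],
)

```text
time: 19.5
position: [0.5029, -0.2657, 0.1841]
eef_rot: [-0.001, -0.045, 0.999, 0.001]
contact_force: [-0.5, -0.0, -0.8]
grip_width: 0.0233
grip_force: 59.1
```

```bash
python3 - <<'E'
from h import *
togo([.5075,-.340,.165],95.2)
E
```

```text
t 19.5 shift [ 0.027 -0.93   0.237] turn [ 0.0006 -0.0004  0.0001] yaw 95.21 F [-0.5 -0.  -0.8]
```

Request:
send_rows(
  plan=[
    [[0.015,-0.5,0],[0,0,0]],
    [[0.027,-0.93,0],[0,0,0]],
    [[0.027,-0.93,0.2],[0,0,0]],
    [[0.027,-0.93,0.5],[0,0,0]],
    [[0.027,-0.93,0.5],[0,0,0]],
    [[0.027,-0.93,0.5],[0,0,0]],
  ],
)

```text
time: 20.25
position: [0.5081, -0.3401, 0.1454]
eef_rot: [-0.0, -0.046, 0.999, 0.0]
contact_force: [0.4, 0.1, -0.5]
grip_width: 0.0237
grip_force: 59.2
```

```bash
python3 - <<'E'
from h import *
togo([.5075,-.340,.0725],95.2)
s=viewer.read_camera("side");t=viewer.read_camera("top")
b=st()[2]-[0,0,.0649];print(proj("side",[b]),proj("top",[b]))
cv2.imwrite("pics/c7.png",np.hstack([crop(s,(285,250),50,50,8),crop(t,(322,235),50,50,8)]))
E
```

```text
t 20.25 shift [0.007 0.002 0.912] turn [ 0.0001 -0.      0.0003] yaw 95.26 F [ 0.4  0.1 -0.5]
[[280.70702857 251.32431009]] [[322.10154311 239.77060813]]
```

View pics/c7.png

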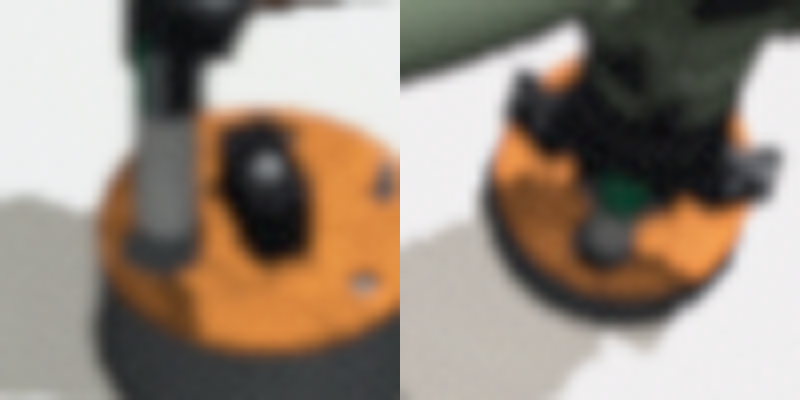

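The stick hangs straight over the window: its base is at side (280.7,254.5), right above the dark hole, and it covers the window in the top view too. I'll lower it and watch the force.

Request:
send_rows(
  plan=[
    [[0,0,0.06],[0,0,0]],
    [[0,0,0.12],[0,0,0]],
    [[0,0,0.18],[0,0,0]],
    [[0,0,0.24],[0,0,0]],
    [[0,0,0.3],[0,0,0]],
  ],
)

```text
time: 20.98
position: [0.5077, -0.3413, 0.1207]
eef_rot: [-0.0, -0.045, 0.999, 0.0]
contact_force: [0.4, -0.7, -0.1]
grip_width: 0.0238
grip_force: 59.2
```

Request:
send_rows(
  plan=[
    [[0,0,0.1],[0,0,0]],
    [[0,0,0.2],[0,0,0]],
    [[0,0,0.3],[0,0,0]],
    [[0,0,0.4],[0,0,0]],
    [[0,0,0.47],[0,0,0]],
    [[0,0,0.53],[0,0,0]],
    [[0,0,0.57],[0,0,0]],
  ],
)

```text
time: 21.85
position: [0.5078, -0.3413, 0.0753]
eef_rot: [-0.0, -0.045, 0.999, 0.0]
contact_force: [-0.4, 1.2, -0.4]
grip_width: 0.0232
grip_force: 59.2
```

Request:
send_rows(
  plan=[
    [[0,0,0.015],[0,0,0]],
    [[0,0,0.03],[0,0,0]],
    [[0,0,0.04],[0,0,0]],
    [[0,0,0.04],[0,0,0]],
  ],
)

```text
time: 22.35
position: [0.5079, -0.3413, 0.0724]
eef_rot: [0.0, -0.045, 0.999, -0.0]
contact_force: [0.5, -0.3, -1.0]
grip_width: 0.0235
grip_force: 59.2
```

Request:
send_rows(
  plan=[
    [[0,0,0.005],[0,0,0]],
    [[0,0,0.005],[0,0,0]],
  ],
)

```text
time: 22.6
position: [0.5078, -0.3413, 0.0719]
eef_rot: [0.0, -0.045, 0.999, -0.0]
contact_force: [0.7, 0.4, -0.8]
grip_width: 0.0233
grip_force: 59.2
```

Request:
send_rows(
  plan=[
    [[0,0,0],[0,0,0]],
    [[0,0,0],[0,0,0]],
    [[0,0,0],[0,0,0]],
  ],
  grip=0.5,
)

```text
time: 22.98
position: [0.5079, -0.3413, 0.072]
eef_rot: [0.0, -0.045, 0.999, -0.0]
contact_force: [-0.3, 0.0, 0.2]
grip_width: 0.0431
grip_force: 0.0
```

Request:
send_rows(
  plan=[
    [[0,0,-0.2],[0,0,0]],
    [[0,0,-0.5],[0,0,0]],
    [[0,0,-1],[0,0,0]],
    [[0,0,-1],[0,0,0]],
  ],
)

```text
time: 23.48
position: [0.5101, -0.3432, 0.1567]
eef_rot: [0.003, -0.045, 0.999, -0.003]
contact_force: [0.6, 0.0, 1.2]
grip_width: 0.0428
grip_force: 0.0
```

Request:
send_rows(
  plan=[
    [[0.5,0.5,-0.4],[0,0,0]],
    [[1,1,-0.4],[0,0,0]],
    [[1,1,-0.4],[0,0,0]],
    [[1,1,-0.4],[0,0,0]],
  ],
)

```text
time: 23.98
position: [0.4215, -0.2693, 0.1846]
eef_rot: [0.001, -0.045, 0.999, -0.001]
contact_force: [0.6, -0.3, 1.3]
grip_width: 0.0427
grip_force: 0.0
```

```bash
python3 - <<'E'
from h import *
s=viewer.read_camera("side");t=viewer.read_camera("top")
print(st()[0]["time"],"expected cap side",proj("side",[[.507,-.340,.093],[.507,-.340,.063]]),"top",proj("top",[[.507,-.340,.093]]))
cv2.imwrite("pics/c8.png",np.hstack([crop(s,(270,220),130,140,3),crop(t,(300,225),130,140,3)]))
E
```

```text
24.075 expected cap side [[280.13367796 248.418923  ]
 [280.18741394 255.43348941]] top [[321.99773798 239.16239246]]
```

View pics/c8.png

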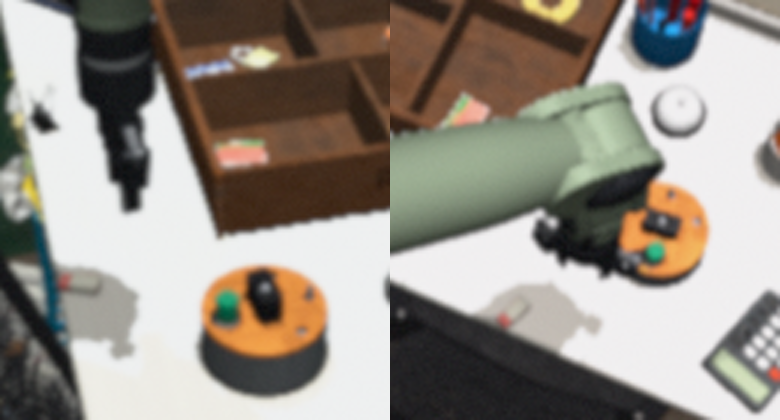

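The green cap stands upright through the window at side (280.7,250), top (323,239), which matches the expected height. The cover is flush, the gripper is clear, and the bystanders in view look undisturbed.

```bash
python3 -c "
from rig import ticket
print(ticket.sign_off())"
```

```text
the job is handed in; nothing more can be done
None
```

The job is handed in at about 24 s of the 62 s limit: the cover is fully down on the rim over shaft and pin, and the glue stick stands cap up through its window in the empty pocket.

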